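Tip the spent reader lamps through the sprung flap of the brass bin

ROBOT

A 6-joint arm with a two-finger parallel gripper is mounted at the origin on the work surface. World frame = base frame: x ahead of the robot, y to its left, z up, the work surface at z = 0. Lengths are in mm, angles in rad, forces in N, time in s.
With the tool pointing down it reaches from about 350 to 725 mm from the base axis. Payload 4.3 kg.
Tool frame: the origin (TCP) lies midway between the tips of the shut fingers; the grasp point (between the pads) lies 19 mm behind it; z points along the fingers, y is the line along which they close (so a half turn about z gives the same grasp; the last joint's range is limited). The gripper opens to 85 mm and grips with 20 to 120 N. Pads are 22 mm wide; open, the fingers measure 114 mm over their backs; the gripper's body (76 mm by 85 mm) begins 54 mm behind the grasp point. The pads swing forward as they close: fully open they stand 13 mm farther back than shut.
Start: joints at [1.223, 0.377, 0.081, 1.274, 0, 1.46], TCP at [135.454, 558.855, 231.329] pointing down, gripper open.
Joint ranges: [-2.72, 2.72], [-0.84, 1.66], [-1.02, 1.22], [-1.77, 2.12], [-1.37, 1.28], [-3.14, 3.14]. Speed limits (rad/s): [2.57, 2.57, 3.14, 3.14, 3.14, 3.14].

INTERFACE

Orientations are given as a 3x3 rotation matrix whose columns are the frame's x, y, z axes.
In Python, from plant import * gives the robot as it stands.
- The arm moves only by the shell command python3 -m pendant 'ROWS' [FORCE]. ROWS is JSON, a list of rows, each an object of numbers: "dx", "dy", "dz": the shift along the tool's x, y, z in m; "ax", "ay", "az": the turn, a rotation vector about the tool's x, y, z in rad; "gripper": the opening, from 0 (shut) to 1 (fully open). A call has 1 to 20 rows; each row is the pose to reach, as a shift and turn from the pose commanded when the call began, along the tool's axes at that moment; what a row does not reach only later rows make up. A row lasts 1/8 s, in which the tool goes at most 62.5 mm and 10.7 degrees, less where a joint would pass 70% of its speed; a pose out of reach is approached as far as the arm can. A call with a gripper value outside its range is refused whole. The fingers move at their own pace and stop on an object; FORCE is the grip in N (left out, the last holds). Time passes only in rows, so rows that repeat a pose let the fingers close. It gives the time, the measured TCP pose, the force, the opening and the grip force at its end, in the units of the state.
- observe(): the state, without advancing time (a new reading comes with each control period).
- grab_frame(name): name is "scene" or "top" or "wrist"; returns the picture (480x640x3 uint8, red, green, blue); there is no depth.
- camera_model(name): a dict with "fx", "fy", "cx", "cy" (pixels), "k1" (the pictures are not rectified: a ray, as slopes to the right and down, at radius r is drawn at 1 + k1 r^2 times it, then the intrinsics apply), "R" (3x3) and "t" (3): a world point X has camera coordinates R X + t. Camera axes: x right, y down, z forward; pixel columns grow to the right and rows downward; lengths in mm; the calibration is good to about 2 mm. A picture is of the moment at which its call begins: read the wrist's pose just before it. camera_model takes no time and is no camera call; for the wrist camera it gives the pose at the moment of the call.
- job_done(): hands the job in; it is judged then, once.
Trained networks look in the newest picture that a camera, given by its name, has taken for a name from the list of things; names that differ only in an ending like _2 or _b are one class to them, and where a whole thing is asked for, a point or a joint stands for the part that bears it (a point fixed in the world has none). Each returns a list of dicts, best first, with "p" (0 to 1); they miss things now and then, are a little off and sometimes report something else, mostly with a low value. They report only what shows in the picture. A call takes as long as a camera call. They do not tell look-alikes from the thing itself.
- boxes_of(query, camera): "extent" ([left, top, right, bottom] in pixels, round what is visible of it).
- tip_of(query, camera): "at" ([column, row] in pixels: a listed point, or the origin of a listed thing).
The state is a dict: "time": time; "q": joint angles; "joint_vel": joint speeds; "joint_torque": joint torques, N m; "eef_pos": TCP position; "ee_rot": TCP orientation; "force": force on the tool from outside, world axes, zero at the start; "ft_torque": the same for the moment, N m; "grip_width": finger opening in mm; "grip_force": force on a finger pad.
Only numpy, scipy, OpenCV 4.12 (cv2) and the standard library are available. Lean on these libraries where they do the work, as an engineer would, in place of code of your own. Each camera call takes 0.05 s, during which the arm holds its last target. There are 200 camera calls.

TASK

Pick up the tray of spent lamps by its strap handle, push the bin's sprung flap down with the tray's pouring lip, and tip all three lamps through into the bin, keeping the flap held open with the lip until the last one has dropped in. Then draw the tray out so that the flap springs shut, stand the empty tray level back on the tiled shelf and let go. Leave the other parts on the shelf and table where they are.

Things in the scene. Friction and masses are not known exactly. Their poses are not given: they have to be found in the camera images.
- tray_grip (a point): Centre of the loose 220 g tray's handle: a black flat strap bridging the pan across y, 10 thick (x), 86 long (y), 34 mm high (z; 56 to 90 mm above the tray's underside, this point at 73 mm), on a thin upright at each side. Axes are the tray's: x from lip to rear, y across, z up. It stands level on the tiled shelf, lip roughly towards the robot (turned up to 0.45 rad).
- tray_lip (a point): Middle of the lower edge of the tray's pouring lip, 70 mm towards the tray's -x and 73 mm below tray_grip; tray axes. The tray is an aluminium pan 130 long (x), 86 wide (y; 92 over the uprights), walls 25 mm high, sheet 3 mm, walled on both sides and at the rear; its -x end is open: the lip. The three lamps lie in it.
- bin: Fixed dull brass bin, hollow, 160 (x) x 140 (y) x 150 mm high, walls 4 mm, origin at the centre of its underside, z up. In its top an opening from x = -18 to +68 mm, 116 mm wide in y, is closed by the steel flap; from x = -18 to -80 mm the top is a fixed plate, hollow below. Its +x side faces away from the robot (turned up to 0.25 rad).
- flap_hinge (a point): Middle of the flap's hinge line (along y), level with the closed flap's upper face: 150 mm up, 68 mm to +x of the bin's centre; bin axes. From here the flap reaches 84 mm towards the bin's -x, 112 mm wide. The lip comes in over the hinge, pointing to the bin's -x, and pushes the flap down; the lamps then slide on down the flap and off its free edge.
- flap (a joint): Angle of the sprung flap: 0 shut and level, grows as its free (-x) edge is pushed down into the bin, stop at 1.2 rad. The spring always pushes it shut: about 0.12 N m when shut, 0.20 N m at 0.7 rad (2 to 4 N at 60 mm from the hinge). The lamps' weight alone does not open it.
- ledge: Fixed white tiled shelf slab, 300 (x) x 320 (y) x 30 mm high, origin at the centre of its underside (top at 30 mm). The tray and the reader parts stand on it.
- bulb0_center (a point): Centre of spent lamp 0: a clear 22 mm thick tubular glass bulb with a 22 mm square white ceramic base, 46 mm long over all (its x), 25 g, lying in the tray. It starts to slide when the tray is tipped some 17 to 26 degrees and slides freely at 40 degrees and more; on the flap it slides from some 14 to 20 degrees.
- bulb1_center (a point): Centre of spent lamp 1: a clear 22 mm thick tubular glass bulb with a 22 mm square white ceramic base, 46 mm long over all (its x), 25 g, lying in the tray. It starts to slide when the tray is tipped some 17 to 26 degrees and slides freely at 40 degrees and more; on the flap it slides from some 14 to 20 degrees.
- bulb2_center (a point): Centre of spent lamp 2: a clear 22 mm thick tubular glass bulb with a 22 mm square white ceramic base, 46 mm long over all (its x), 25 g, lying in the tray. It starts to slide when the tray is tipped some 17 to 26 degrees and slides freely at 40 degrees and more; on the flap it slides from some 14 to 20 degrees.
- spindle: Bystander, loose: silver reel spindle, a 60 mm upright pin on a 32 mm round foot, on the tiled shelf; origin at the centre of its underside.
- knob: Bystander, loose: green bakelite knob, 38 mm across, 22 mm high, on the tiled shelf; origin at the centre of its underside.
- gate: Bystander, loose: steel gate plate, 50 x 50 x 6 mm with a rectangular window, on the tiled shelf; origin at the centre of its underside.
- lens0: Bystander, loose: larger clear glass lens, 40 mm across, 8 mm thick, lying flat, on the tiled shelf; origin at the centre of its underside.
- lens1: Bystander, loose: smaller clear glass lens, 30 mm across, 8 mm thick, lying flat, on the tiled shelf; origin at the centre of its underside.
- reel: Bystander, loose: film reel lying flat, 80 mm across, 30 mm high, on the table beyond the bin; origin at the centre of its underside.
- screwdriver: Bystander, loose: screwdriver lying down, 160 mm long, on the table to the -y side of the bin; origin at the centre of its underside.
Things that resemble listed ones, but are neither listed nor needed, are in the scene too. What is shaped like the part that bears bulb2_center but black or turquoise is not meant.

How it is judged (in metres and radians):
On the way, in this order (a step that is already met when the one before it is completed fails the run):
1. the tray presses the flap open (more than 0.2 rad) (value of joint flap above 0.2 rad and contact force between tray and flap above 0.3 N), for 0.05 s.
2. all three lamps lie in the bin while the tray still holds the flap open (more than 0.3 rad) (x of bulb0_center in the frame of bin between -0.078 and 0.078 m and y of bulb0_center in the frame of bin between -0.068 and 0.068 m and z of bulb0_center in the frame of bin between 0 and 0.08 m and x of bulb1_center in the frame of bin between -0.078 and 0.078 m and y of bulb1_center in the frame of bin between -0.068 and 0.068 m and z of bulb1_center in the frame of bin between 0 and 0.08 m and x of bulb2_center in the frame of bin between -0.078 and 0.078 m and y of bulb2_center in the frame of bin between -0.068 and 0.068 m and z of bulb2_center in the frame of bin between 0 and 0.08 m and value of joint flap above 0.3 rad and contact force between tray and flap above 0.3 N), for 0.1 s.
At the end, for the whole second after the job is handed in: All three lamps are inside the bin (centres within its walls and below 80 mm height), the flap is shut (under 0.08 rad), and the tray stands upright and level (within 0.08 rad) and at rest on the tiled shelf, its handle centre over the slab and 103 +- 6 mm above the table (x of bulb0_center in the frame of bin between -0.078 and 0.078 m and y of bulb0_center in the frame of bin between -0.068 and 0.068 m and z of bulb0_center in the frame of bin between 0 and 0.08 m and x of bulb1_center in the frame of bin between -0.078 and 0.078 m and y of bulb1_center in the frame of bin between -0.068 and 0.068 m and z of bulb1_center in the frame of bin between 0 and 0.08 m and x of bulb2_center in the frame of bin between -0.078 and 0.078 m and y of bulb2_center in the frame of bin between -0.068 and 0.068 m and z of bulb2_center in the frame of bin between 0 and 0.08 m and value of joint flap below 0.08 rad and x of tray_grip in the frame of ledge between -0.15 and 0.15 m and y of tray_grip in the frame of ledge between -0.16 and 0.16 m and z of tray_grip in the frame of ledge between 0.097 and 0.109 m and angle between tray_grip's own z axis and vertical below 0.08 rad and linear speed of tray below 0.02 m/s); the robot touches nothing.
It fails at once if one of the reader parts, the reel or the screwdriver is shifted by more than 30 mm (distance of any of spindle, knob, gate, lens0, lens1, reel, screwdriver from where it was at the start of the episode above 0.03 m).
It also fails if it takes over 58 s, if anything falls off the work surface, if the arm or the gripper's body presses on something with over 40 N, if the wrist force passes 120 N, or if a joint passes its speed limit or range.

## Working session

There is one attempt and no reset: what is moved stays moved. The work goes in short steps, Python scripts to look and compute and a shell command to move; the robot and the scene stay as the last step left them, time stands still between calls to the robot, and variables do not carry over. Pictures are saved under pics/ and viewed, at most 10 in all, crops included, and the job is handed in when it is done.

```bash
ls; mkdir -p pics; cat > h.py <<'E'
from plant import *
import numpy as np, cv2
def ray(cam,px):
    c=camera_model(cam);K=np.array([[c['fx'],0,c['cx']],[0,c['fy'],c['cy']],[0,0,1.]])
    u=cv2.undistortPoints(np.array([[px]],float),K,np.array([c['k1'],0,0,0.]))[0,0]
    R=np.array(c['R']);t=np.array(c['t']);return -R.T@t, R.T@np.array([u[0],u[1],1])
def atz(cam,px,z):
    o,d=ray(cam,px);return o+d*(z-o[2])/d[2]
E
python3 - <<'E'
from h import *
for n in ['scene','top']:
    f=grab_frame(n);cv2.imwrite(f'pics/{n}0.png',f[:,:,::-1])
    for q in ['tray_grip','tray_lip','bin','flap_hinge','ledge','bulb0_center','reel','screwdriver','spindle','knob','gate','lens0','lens1']:
        print(n,q,[(np.round(r['at']).tolist(),round(r['p'],2)) for r in tip_of(q,n)][:4])
print(observe()['time'])
E
```

```text
pics
scene tray_grip [([428.0, 262.0], 0.78)]
scene tray_lip [([428.0, 267.0], 0.86)]
scene bin [([232.0, 268.0], 0.92)]
scene flap_hinge [([204.0, 232.0], 0.89)]
scene ledge [([424.0, 296.0], 0.61)]
scene bulb0_center [([407.0, 285.0], 0.53)]
scene reel [([174.0, 317.0], 0.84), ([408.0, 287.0], 0.29)]
scene screwdriver [([345.0, 297.0], 0.68)]
scene spindle [([481.0, 328.0], 0.61), ([198.0, 232.0], 0.33)]
scene knob [([487.0, 297.0], 0.8)]
scene gate [([376.0, 241.0], 0.82)]
scene lens0 [([361.0, 266.0], 0.66)]
scene lens1 [([361.0, 266.0], 0.66)]
top tray_grip [([200.0, 254.0], 0.69)]
top tray_lip [([211.0, 298.0], 0.78)]
top bin [([413.0, 238.0], 0.76)]
top flap_hinge [([433.0, 192.0], 0.72)]
top ledge []
top bulb0_center [([220.0, 249.0], 0.58)]
top reel [([423.0, 163.0], 0.69)]
top screwdriver [([469.0, 247.0], 0.77), ([205.0, 292.0], 0.69)]
top spindle [([151.0, 232.0], 0.73)]
top knob [([150.0, 276.0], 0.79)]
top gate [([268.0, 313.0], 0.94)]
top lens0 [([278.0, 270.0], 0.8), ([276.0, 222.0], 0.52), ([150.0, 231.0], 0.45)]
top lens1 [([278.0, 270.0], 0.8), ([276.0, 222.0], 0.52), ([150.0, 231.0], 0.45)]
1.4
```

```bash
python3 - <<'E'
import cv2
a=cv2.imread('pics/top0.png');cv2.imwrite('pics/topc.png',cv2.resize(a[130:350,110:510],(800,440),interpolation=cv2.INTER_CUBIC))
E
```

```text
(no output)
```

View pics/topc.png

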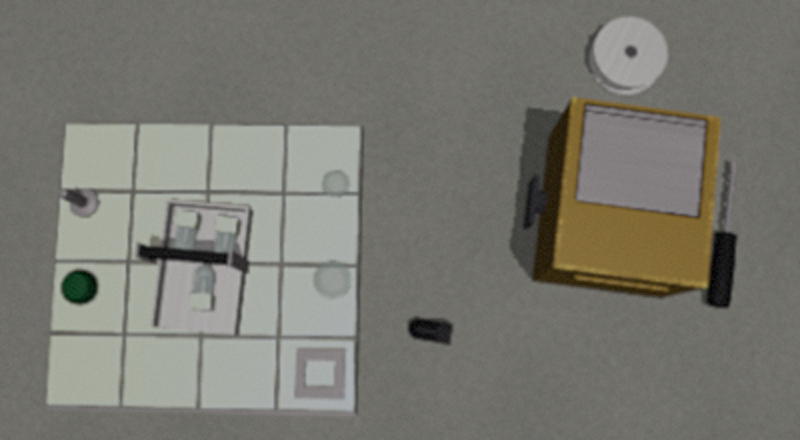

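View pics/scene0.png

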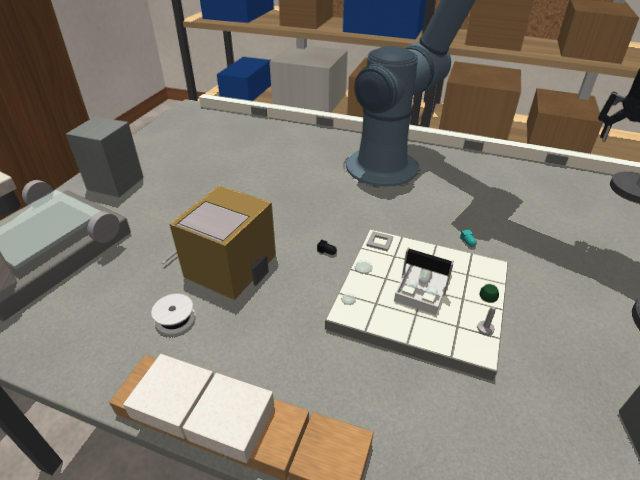

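The top crop shows the tray (crop px: rear wall 170,200–252,207; lip 155,327–237,333), the strap at about 138,250–247,262, and the bin's flap (hinge end 583,107–707,122; free edge 577,200–697,215). The scene view confirms this layout, with the black and turquoise decoy lamps off the tray.

```bash
python3 - <<'E'
from h import *
P=lambda x,y,z: np.round(atz('top',(x/2+110,y/2+130),z),1)
for n,p in dict(ledTL=(66,124,30),ledTR=(361,126,30),ledBL=(47,404,30),ledBR=(355,411,30),
 trayRL=(170,200,55),trayRR=(252,207,55),lipL=(155,327,33),lipR=(237,333,33),strapL=(138,250,120),strapR=(247,262,120),
 hL=(583,107,150),hR=(707,124,150),fL=(577,200,150),fR=(697,215,150),bTL=(575,98,150),bTR=(718,117,150),bBR=(712,288,150),bBL=(535,278,150),spin=(85,203,30),knob=(80,287,52),gate=(320,373,36),lens0=(332,279,38),lens1=(335,183,38),reel=(630,52,30),sdT=(728,160,10),sdB=(718,303,20),decoy=(430,330,10)).items(): print(n,P(*p))
for q,z in [('tray_grip',103),('tray_lip',30),('flap_hinge',150)]:
    rs=[];A=[];b=[]
    for c in ['top','scene']:
        grab_frame(c); o,d=ray(c,tip_of(q,c)[0]['at']);d/=np.linalg.norm(d);M=np.eye(3)-np.outer(d,d);A.append(M);b.append(M@o)
    X=np.linalg.solve(sum(A),sum(b));print(q,X.round(1),atz('top',tip_of(q,'top')[0]['at'],z).round(1),[round(float(np.linalg.norm(m@X-v)),1) for m,v in zip(A,b)])
E
```

```text
ledTL [646.5 354.8  30. ]
ledTR [637.   37.8  30. ]
ledBL [351.6 363.2  30. ]
ledBR [341.   46.9  30. ]
trayRL [556.8 232.3  55. ]
trayRR [547.9 148.   55. ]
lipL [428.8 251.3  33. ]
lipR [421.5 166.5  33. ]
strapL [497.8 243.2 120. ]
strapR [484.7 140.1 120. ]
hL [ 619.4 -174.4  150. ]
hR [ 601.5 -289.4  150. ]
fL [ 532.3 -164.5  150. ]
fR [ 516.4 -273.9  150. ]
bTL [ 628.1 -167.4  150. ]
bTR [ 608.1 -300.3  150. ]
bBR [ 449.7 -283.2  150. ]
bBL [ 462.2 -123.5  150. ]
spin [560.  330.3  30. ]
knob [469.5 323.8  52. ]
gate [379.8  81.4  36. ]
lens0 [474.6  68.5  38. ]
lens1 [574.4  64.9  38. ]
reel [ 714.5 -253.4   30. ]
sdT [ 597.7 -358.9   10. ]
sdB [ 442.7 -333.3   20. ]
decoy [421.7 -31.   10. ]
tray_grip [493.2 203.7 102.5] [492.5 207.  103. ] [3.4, 3.4]
tray_lip [425.2 205.7  36.6] [425.4 207.4  30. ] [0.1, 0.1]
flap_hinge [ 605.4 -230.5  143.3] [ 603.5 -228.5  150. ] [0.2, 0.2]
```

```bash
cat >> h.py <<'E'
from scipy.spatial.transform import Rotation as Ro
def tgt(grip,yaw,tilt,flip=False):
    """TCP pose with grasp point at grip; tool y = tray x (or minus), tilt lowers lip"""
    R=np.array([[0,1,0],[1,0,0],[0,0,-1.]]).copy()  # cols x=+y,y=+x,z=-z
    if flip: R=R@np.diag([-1,-1,1])
    R=Ro.from_euler('ZY',[yaw,-tilt]).as_matrix()@R
    return np.array(grip)+19*R[:,2],R
def rel(p,R,s=None):
    s=s or observe();R0=np.array(s['ee_rot'])
    d=R0.T@(p-np.array(s['eef_pos']))/1000; a=Ro.from_matrix(R0.T@R).as_rotvec()
    return np.r_[d,a].round(4).tolist()
E
python3 - <<'E'
from h import *
s=observe();print(np.round(s['ee_rot'],3),s['q'],s['force'])
for f in (0,1):print(rel(*tgt([494,202,170],-.12,0,f)))
E
```

```text
[[-0.972  0.236  0.   ]
 [ 0.236  0.972  0.   ]
 [-0.     0.    -1.   ]] [ 1.22271259e+00  3.77284328e-01  8.09765680e-02  1.27438970e+00
 -7.19335440e-06  1.46049024e+00] [ 0.41897738  0.64304811 -0.58519732]
[-0.4325, -0.2624, 0.0803, 0.0001, -0.0001, 1.453]
[-0.4325, -0.2624, 0.0803, 0.0001, 0.0001, -1.6886]
```

```bash
python3 -m pendant '[{"dx":-0.4325,"dy":-0.2624,"dz":0.04,"az":1.453,"gripper":1},{"dx":-0.4325,"dy":-0.2624,"dz":0.04,"az":1.453},{"dx":-0.4325,"dy":-0.2624,"dz":0.04,"az":1.453},{"dx":-0.4325,"dy":-0.2624,"dz":0.04,"az":1.453},{"dx":-0.4325,"dy":-0.2624,"dz":0.04,"az":1.453},{"dx":-0.4325,"dy":-0.2624,"dz":0.04,"az":1.453},{"dx":-0.4325,"dy":-0.2624,"dz":0.04,"az":1.453},{"dx":-0.4325,"dy":-0.2624,"dz":0.04,"az":1.453},{"dx":-0.4325,"dy":-0.2624,"dz":0.04,"az":1.453},{"dx":-0.4325,"dy":-0.2624,"dz":0.04,"az":1.453},{"dx":-0.4325,"dy":-0.2624,"dz":0.04,"az":1.453},{"dx":-0.4325,"dy":-0.2624,"dz":0.04,"az":1.453}]' 100
python3 - <<'E'
from h import *
s=observe();print(s['time'],s['eef_pos'],s['q'])
f=grab_frame('wrist');cv2.imwrite('pics/w1.png',f[:,:,::-1])
for q,z in [('tray_grip',103),('tray_lip',30),('bulb0_center',44)]:
    print(q,[(r['at'],r['p'],atz('wrist',r['at'],z).round(1)) for r in tip_of(q,'wrist')][:3])
E
```

```text
2.15 [135.44735779 558.84991929 231.32922846] [ 1.22271259e+00  3.77284328e-01  8.09765680e-02  1.27438970e+00
 -7.19335440e-06  1.46049024e+00]
tray_grip []
tray_lip []
bulb0_center []$[0]: bad value
```

View pics/w1.png

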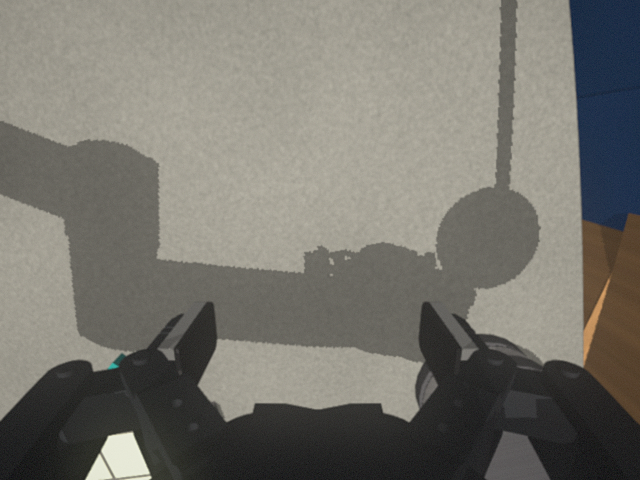

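The call was refused, so the arm hasn't moved (the picture shows only bare table and the arm's shadow). I'll find out which value it rejected.

```bash
python3 -m pendant '[{"dx":-0.06,"dy":-0.035,"dz":0.01,"az":0.18}]' 100; echo; python3 -m pendant '[{"dx":-0.4325,"dy":-0.2624,"dz":0.04,"az":1.27}]'
```

```text
$[0]: bad value
$[0]: bad value
```

All seven keys have to be in each row.

```bash
python3 - <<'E'
from h import *
print(rel(*tgt([494,202,180],-.12,0)))
E
```

```text
[-0.416, -0.1619, 0.061, 0.0025, -0.0025, 1.2738]
```

```bash
python3 -m pendant '[{"dx":-0.41,"dy":-0.158,"dz":0.02,"ax":0,"ay":0,"az":1.26,"gripper":1},{"dx":-0.41,"dy":-0.158,"dz":0.02,"ax":0,"ay":0,"az":1.26,"gripper":1},{"dx":-0.41,"dy":-0.158,"dz":0.02,"ax":0,"ay":0,"az":1.26,"gripper":1},{"dx":-0.41,"dy":-0.158,"dz":0.02,"ax":0,"ay":0,"az":1.26,"gripper":1},{"dx":-0.41,"dy":-0.158,"dz":0.02,"ax":0,"ay":0,"az":1.26,"gripper":1},{"dx":-0.41,"dy":-0.158,"dz":0.02,"ax":0,"ay":0,"az":1.26,"gripper":1},{"dx":-0.41,"dy":-0.158,"dz":0.02,"ax":0,"ay":0,"az":1.26,"gripper":1},{"dx":-0.41,"dy":-0.158,"dz":0.02,"ax":0,"ay":0,"az":1.26,"gripper":1},{"dx":-0.41,"dy":-0.158,"dz":0.02,"ax":0,"ay":0,"az":1.26,"gripper":1},{"dx":-0.41,"dy":-0.158,"dz":0.02,"ax":0,"ay":0,"az":1.26,"gripper":1}]' 100
python3 - <<'E'
from h import *
s=observe();print(s['time'],s['eef_pos'],s['q'])
f=grab_frame('wrist');cv2.imwrite('pics/w2.png',f[:,:,::-1])
for q,z in [('tray_grip',103),('tray_lip',30),('bulb0_center',44)]:
    print(q,[(r['at'],r['p'],atz('wrist',r['at'],z).round(1)) for r in tip_of(q,'wrist')][:3])
print(rel(*tgt([494,202,103],-.12,0)))
E
```

```text
time: 3.72
eef_pos: [489.6, 206.3, 202.5]
ee_rot: [[0.104, 0.995, -0.0], [0.995, -0.104, 0.0], [0.0, -0.0, -1.0]]
force: [0.1, 0.4, 0.2]
grip_width: 85.6
grip_force: 0.0
3.725 [489.62373467 206.30371262 202.52814905] [ 2.79112509e-01  2.98490657e-01 -1.06373414e-01  1.16622160e+00
  4.09424027e-04  1.95452001e+00]
tray_grip [([322.1, 251.6], 0.86, array([492.7, 202.6, 103. ])), ([293.2, 235.7], 0.54, array([473.2, 216.7, 103. ]))]
tray_lip [([243.7, 224.7], 0.58, array([421.5, 213.7,  30. ])), ([350.3, 253.8], 0.2, array([518.1, 175. ,  30. ]))]
bulb0_center [([350.5, 251.9], 0.67, array([517.6, 181.2,  44. ]))]
[-0.0038, 0.0044, 0.1186, 0.0001, -0.0002, 0.0151]
```

View pics/w2.png

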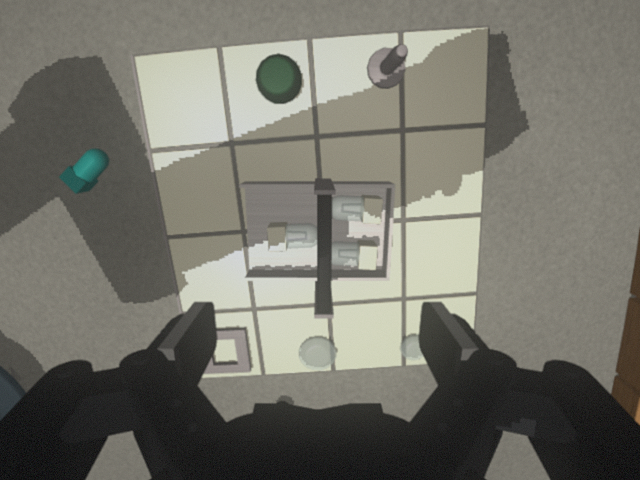

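The strap runs from px (323,186) to (323,312), nearly in line with the tool. The net's grip point of (492.7, 202.6) agrees with my estimate, so I'll descend and grip.

```bash
python3 -m pendant '[{"dx":-0.003,"dy":0.003,"dz":0.06,"ax":0,"ay":0,"az":0.005,"gripper":1},{"dx":-0.003,"dy":0.003,"dz":0.09,"ax":0,"ay":0,"az":0.005,"gripper":1},{"dx":-0.003,"dy":0.003,"dz":0.118,"ax":0,"ay":0,"az":0.005,"gripper":1},{"dx":-0.003,"dy":0.003,"dz":0.118,"ax":0,"ay":0,"az":0.005,"gripper":1},{"dx":-0.003,"dy":0.003,"dz":0.118,"ax":0,"ay":0,"az":0.005,"gripper":0},{"dx":-0.003,"dy":0.003,"dz":0.118,"ax":0,"ay":0,"az":0.005,"gripper":0},{"dx":-0.003,"dy":0.003,"dz":0.118,"ax":0,"ay":0,"az":0.005,"gripper":0},{"dx":-0.003,"dy":0.003,"dz":0.118,"ax":0,"ay":0,"az":0.005,"gripper":0},{"dx":-0.003,"dy":0.003,"dz":0.118,"ax":0,"ay":0,"az":0.005,"gripper":0},{"dx":-0.003,"dy":0.003,"dz":0.118,"ax":0,"ay":0,"az":0.005,"gripper":0},{"dx":-0.003,"dy":0.003,"dz":0.118,"ax":0,"ay":0,"az":0.005,"gripper":0},{"dx":-0.003,"dy":0.003,"dz":0.118,"ax":0,"ay":0,"az":0.005,"gripper":0}]' 100
python3 - <<'E'
from h import *
f=grab_frame('wrist');cv2.imwrite('pics/w3.png',f[:,:,::-1])
print([(r['at'],r['p']) for r in tip_of('tray_lip','wrist')],[(r['extent'],r['p']) for r in boxes_of('tray_grip','wrist')])
E
```

```text
time: 5.42
eef_pos: [493.8, 202.1, 85.1]
ee_rot: [[0.112, 0.994, 0.001], [0.994, -0.112, 0.001], [0.001, 0.001, -1.0]]
force: [-1.2, 0.7, 6.1]
grip_width: 8.9
grip_force: 98.1
[([202.0, 265.4], 0.94)] [([180.0, 190.3, 435.1, 404.9], 0.88)]
```

View pics/w3.png

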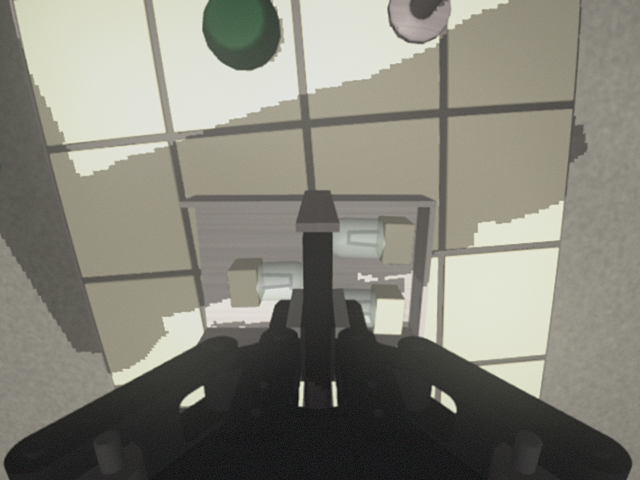

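The strap is gripped near its middle, all three lamps are in the tray, and the net puts the lip at (202,265). Next are the lift, carry and pour poses.

```bash
cat >> h.py <<'E'
H=np.array([607,-231,150.]);BY=-.15
bx=np.array([np.cos(BY),np.sin(BY),0])
def lipgrip(d,zl,t,yoff=0,yaw=BY):
    "grip so that lip mid is d inside hinge, zl above flap plane, tilt t"
    by=np.array([-np.sin(yaw),np.cos(yaw),0]);x=np.array([np.cos(yaw),np.sin(yaw),0])
    return H-d*bx+[0,0,zl]+x*(70*np.cos(t)-73*np.sin(t))+np.array([0,0,70*np.sin(t)+73*np.cos(t)])-by*yoff
E
python3 - <<'E'
from h import *
s=observe();R=np.array(s['ee_rot']);g=np.array(s['eef_pos'])-19*R[:,2]
L=atz('wrist',(202,265.4),31);print('lip',L,'in tool(grip)',R.T@(L-g))
print('corners',[(R.T@(atz('wrist',p,58)-g)).round(1) for p in [(182,203),(435,200)]])
print('lift',rel(*tgt(g+[0,0,155],-.112,-.08)))
for d,z,t in [(45,25,.0),(45,4,.12)]: 
  G=lipgrip(d,z,t);print(G.round(),rel(*tgt(G,BY,t)))
E
```

```text
lip [424.9466859  211.63110638  31.        ] in tool(grip) [  1.75706856 -69.61487725  73.04339021]
corners [array([ 43.9, -67.1,  46.1]), array([45.4, 58. , 46.2])]
lift [0.0001, -0.0014, -0.1551, 0.0812, -0.0006, 0.0001]
[ 632. -235.  248.] [-0.4186, 0.186, -0.1439, 0.0012, -0.0006, 0.0381]
[ 623. -233.  235.] [-0.4183, 0.179, -0.1309, -0.1188, -0.0029, 0.038]
```

```bash
python3 -m pendant '[{"dx":0,"dy":0,"dz":-0.015,"ax":0,"ay":0,"az":0,"gripper":0},{"dx":0,"dy":0,"dz":-0.04,"ax":0.02,"ay":0,"az":0,"gripper":0},{"dx":0,"dy":0,"dz":-0.08,"ax":0.05,"ay":0,"az":0,"gripper":0},{"dx":0,"dy":0,"dz":-0.12,"ax":0.08,"ay":0,"az":0,"gripper":0},{"dx":-0.01,"dy":0.004,"dz":-0.145,"ax":0.08,"ay":0,"az":0,"gripper":0},{"dx":-0.03,"dy":0.012,"dz":-0.155,"ax":0.08,"ay":0,"az":0.003,"gripper":0},{"dx":-0.06,"dy":0.025,"dz":-0.155,"ax":0.08,"ay":0,"az":0.006,"gripper":0},{"dx":-0.1,"dy":0.045,"dz":-0.155,"ax":0.08,"ay":0,"az":0.01,"gripper":0},{"dx":-0.14,"dy":0.063,"dz":-0.155,"ax":0.08,"ay":0,"az":0.013,"gripper":0},{"dx":-0.18,"dy":0.081,"dz":-0.155,"ax":0.08,"ay":0,"az":0.017,"gripper":0},{"dx":-0.22,"dy":0.098,"dz":-0.155,"ax":0.08,"ay":0,"az":0.02,"gripper":0},{"dx":-0.26,"dy":0.116,"dz":-0.155,"ax":0.08,"ay":0,"az":0.024,"gripper":0},{"dx":-0.3,"dy":0.133,"dz":-0.155,"ax":0.08,"ay":0,"az":0.028,"gripper":0},{"dx":-0.335,"dy":0.149,"dz":-0.155,"ax":0.08,"ay":0,"az":0.031,"gripper":0},{"dx":-0.37,"dy":0.165,"dz":-0.155,"ax":0.08,"ay":0,"az":0.034,"gripper":0},{"dx":-0.395,"dy":0.176,"dz":-0.155,"ax":0.06,"ay":0,"az":0.036,"gripper":0},{"dx":-0.412,"dy":0.183,"dz":-0.152,"ax":0.03,"ay":0,"az":0.038,"gripper":0},{"dx":-0.418,"dy":0.186,"dz":-0.148,"ax":0,"ay":0,"az":0.038,"gripper":0},{"dx":-0.418,"dy":0.186,"dz":-0.148,"ax":0,"ay":0,"az":0.038,"gripper":0}]'
python3 - <<'E'
from h import *
f=grab_frame('wrist');cv2.imwrite('pics/w4.png',f[:,:,::-1])
for q in ['tray_lip','flap_hinge','bulb0_center']:print(q,[(r['at'],r['p']) for r in tip_of(q,'wrist')])
g=grab_frame('scene');cv2.imwrite('pics/s4.png',np.hstack([g[150:390,120:440],f[::2,::2]])[:,:,::-1])
s=observe();R=np.array(s['ee_rot']);print(s['q'],(s['eef_pos']-19*R[:,2]).round(1),lipgrip(45,25,0).round(1))
E
```

```text
time: 7.95
eef_pos: [630.6, -234.3, 232.3]
ee_rot: [[0.15, 0.989, -0.001], [0.989, -0.15, 0.001], [0.001, -0.001, -1.0]]
force: [-0.3, 0.6, -3.2]
grip_width: 8.6
grip_force: 97.9
tray_lip [([201.7, 263.5], 0.64)]
flap_hinge []
bulb0_center [([369.0, 305.7], 0.89)]
[-4.48558130e-01  5.98035765e-01  4.36733656e-01  1.40974116e+00
  1.81925617e-04  1.27141885e+00] [ 631.6 -233.6  251.6] [ 631.7 -234.7  248. ]
```

View pics/s4.png

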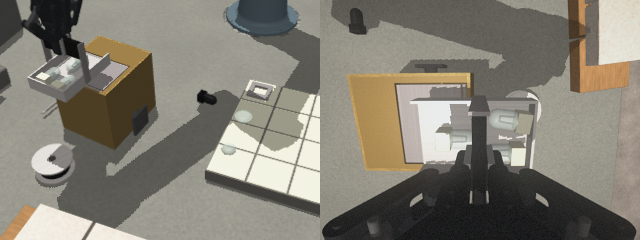

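The tray is over the flap with its lip inside the opening and the lamps still in it. I'll check the bin alignment from the wrist view's corners.

```bash
python3 - <<'E'
from h import *
by=np.array([-bx[1],bx[0],0])
for n,p in dict(bin_lt=(58,146),bin_lb=(92,336),bin_rt=(306,144),flap_lt=(156,166),flap_lb=(170,326)).items():
    X=atz('wrist',p,150)-H;print(n,round(X@bx,1),round(X@by,1))
a=cv2.imread('pics/w4.png');cv2.imwrite('pics/w4c.png',cv2.resize(a[120:360,40:360],(800,600)))
E
```

```text
bin_lt -142.5 73.6
bin_lb -144.6 -63.9
bin_rt 17.4 73.1
flap_lt -79.0 60.1
flap_lb -83.4 -54.4
```

View pics/w4c.png

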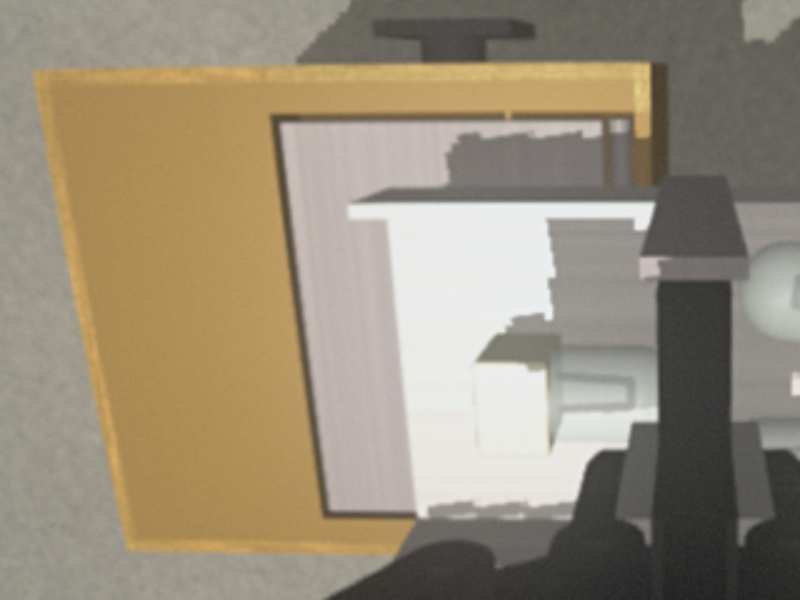

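The bin comes out about 4 mm further in +x and 3.5 mm further in +y than assumed. I'll correct the hinge position and compute the pour rows.

```bash
sed -i 's/H=np.array(\[607,-231,150.\])/H=np.array([611.5,-228,150.])/' h.py; python3 - <<'E'
from h import *
for d,z,t in [(45,6,.1),(45,-2,.2),(45,-9,.32),(45,-16,.46),(45,-25,.62),(45,-34,.78),(45,-42,.92)]:
  print(t,rel(*tgt(lipgrip(d,z,t),BY,t)))
E
```

```text
0.1 [0.0026, -0.0014, 0.0158, -0.1002, -0.0003, 0.0008]
0.2 [0.0026, -0.0078, 0.0177, -0.2002, -0.0003, 0.0008]
0.32 [0.0026, -0.0162, 0.0183, -0.3202, -0.0004, 0.0008]
0.46 [0.0026, -0.0269, 0.0191, -0.4602, -0.0004, 0.0007]
0.62 [0.0026, -0.0401, 0.023, -0.6202, -0.0005, 0.0007]
0.78 [0.0026, -0.0539, 0.029, -0.7802, -0.0006, 0.0007]
0.92 [0.0026, -0.0662, 0.0362, -0.9202, -0.0006, 0.0006]
```

```bash
python3 -m pendant '[{"dx":0.0026,"dy":-0.0014,"dz":0.0158,"ax":-0.1,"ay":0,"az":0,"gripper":0},{"dx":0.0026,"dy":-0.0014,"dz":0.0158,"ax":-0.1,"ay":0,"az":0,"gripper":0},{"dx":0.0026,"dy":-0.0078,"dz":0.0177,"ax":-0.2,"ay":0,"az":0,"gripper":0},{"dx":0.0026,"dy":-0.0162,"dz":0.0183,"ax":-0.32,"ay":0,"az":0,"gripper":0},{"dx":0.0026,"dy":-0.0269,"dz":0.0191,"ax":-0.46,"ay":0,"az":0,"gripper":0},{"dx":0.0026,"dy":-0.0401,"dz":0.023,"ax":-0.62,"ay":0,"az":0,"gripper":0},{"dx":0.0026,"dy":-0.0539,"dz":0.029,"ax":-0.78,"ay":0,"az":0,"gripper":0},{"dx":0.0026,"dy":-0.0662,"dz":0.0362,"ax":-0.92,"ay":0,"az":0,"gripper":0},{"dx":0.0026,"dy":-0.0662,"dz":0.0362,"ax":-0.92,"ay":0,"az":0,"gripper":0},{"dx":0.0026,"dy":-0.0662,"dz":0.0362,"ax":-0.92,"ay":0,"az":0,"gripper":0},{"dx":0.0026,"dy":-0.0662,"dz":0.0362,"ax":-0.92,"ay":0,"az":0,"gripper":0},{"dx":0.0026,"dy":-0.0662,"dz":0.0362,"ax":-0.92,"ay":0,"az":0,"gripper":0},{"dx":0.0026,"dy":-0.0662,"dz":0.0362,"ax":-0.92,"ay":0,"az":0,"gripper":0},{"dx":0.0026,"dy":-0.0662,"dz":0.0362,"ax":-0.92,"ay":0,"az":0,"gripper":0},{"dx":0.0026,"dy":-0.0662,"dz":0.0362,"ax":-0.92,"ay":0,"az":0,"gripper":0},{"dx":0.0026,"dy":-0.0662,"dz":0.0362,"ax":-0.92,"ay":0,"az":0,"gripper":0}]'
python3 - <<'E'
from h import *
f=grab_frame('wrist');cv2.imwrite('pics/w5.png',f[:,:,::-1])
print([(r['at'],r['p']) for r in tip_of('bulb0_center','wrist')])
g=grab_frame('scene');t=grab_frame('top')
print([(r['at'],r['p']) for r in tip_of('bulb0_center','scene')],[(r['at'],r['p']) for r in tip_of('bulb0_center','top')])
b=cv2.resize(g[130:330,130:330],(400,400));c=cv2.resize(t[160:310,340:490],(400,400))
cv2.imwrite('pics/s5.png',np.vstack([np.hstack([b,c]),np.hstack([f[100:300,120:520],f[280:480,120:520]])])[:,:,::-1])
s=observe();R=np.array(s['ee_rot']);print((s['eef_pos']-19*R[:,2]).round(1),lipgrip(45,-42,.92).round(1),s['force'])
E
```

```text
time: 10.2
eef_pos: [566.3, -221.7, 196.1]
ee_rot: [[0.149, 0.599, 0.787], [0.989, -0.091, -0.119], [0.0, 0.796, -0.606]]
force: [-2.1, 0.0, -0.2]
grip_width: 8.4
grip_force: 99.6
[]
[([199.1, 235.4], 0.57)] []
[ 551.3 -219.4  207.5] [ 551.5 -218.9  207.9] [-2.92356851  0.49486932  0.73638743]
```

View pics/s5.png

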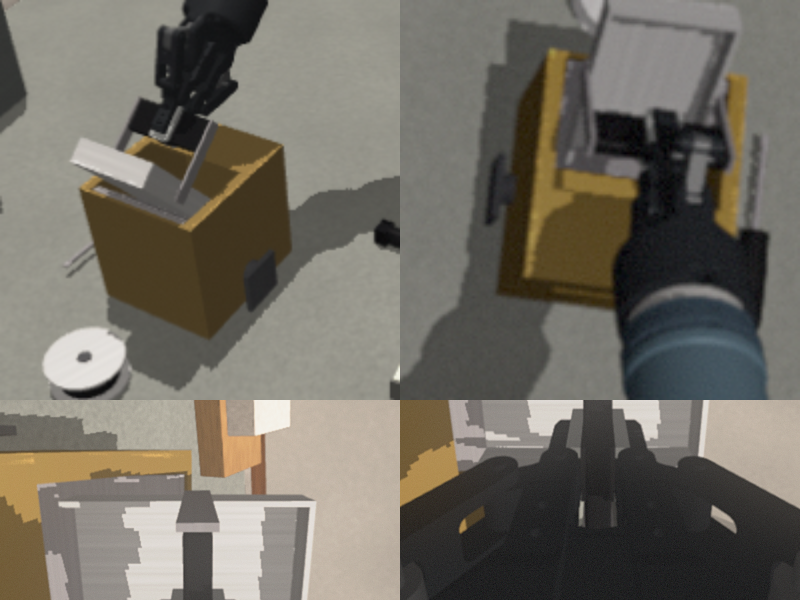

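The tray and flap look empty, but there is a light patch by the -y upright in the top view (about px 695,175 in the crop). I'll tip further with a small shake, then check.

```bash
python3 - <<'E'
from h import *
print(rel(*tgt(lipgrip(45,-45,1.08),BY,1.08)))
E
```

```text
[0.0005, -0.0114, -0.0088, -0.1603, -0.0002, -0.0003]
```

```bash
python3 -m pendant '[{"dx":0,"dy":-0.011,"dz":-0.008,"ax":-0.16,"ay":0,"az":0,"gripper":0},{"dx":0.004,"dy":-0.011,"dz":-0.008,"ax":-0.16,"ay":0,"az":0,"gripper":0},{"dx":-0.004,"dy":-0.011,"dz":-0.008,"ax":-0.16,"ay":0,"az":0,"gripper":0},{"dx":0.004,"dy":-0.011,"dz":-0.008,"ax":-0.16,"ay":0,"az":0,"gripper":0},{"dx":-0.004,"dy":-0.011,"dz":-0.008,"ax":-0.16,"ay":0,"az":0,"gripper":0},{"dx":0,"dy":-0.011,"dz":-0.008,"ax":-0.16,"ay":0,"az":0,"gripper":0},{"dx":0,"dy":-0.011,"dz":-0.008,"ax":-0.16,"ay":0,"az":0,"gripper":0},{"dx":0,"dy":-0.011,"dz":-0.008,"ax":-0.16,"ay":0,"az":0,"gripper":0}]'
python3 - <<'E'
from h import *
t=grab_frame('top');g=grab_frame('scene');f=grab_frame('wrist')
print(boxes_of('bulb0_center','top'),boxes_of('bulb0_center','scene'),boxes_of('bulb0_center','wrist'))
cv2.imwrite('pics/s6.png',np.hstack([cv2.resize(t[180:260,390:470],(400,400),interpolation=cv2.INTER_CUBIC),cv2.resize(g[170:270,160:260],(400,400),interpolation=cv2.INTER_CUBIC)])[:,:,::-1])
E
```

```text
time: 11.5
eef_pos: [581.2, -243.1, 220.9]
ee_rot: [[0.124, 0.511, 0.85], [0.992, -0.078, -0.098], [0.016, 0.856, -0.517]]
force: [-7.4, 6.9, 5.4]
grip_width: 9.0
grip_force: 100.7
[] [{'extent': [144.5, 168.6, 227.1, 238.0], 'p': 0.31}] []
```

View pics/s6.png

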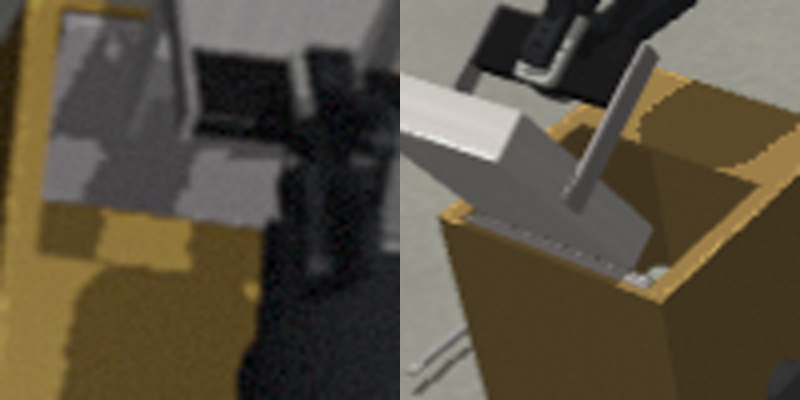

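```bash
python3 - <<'E'
from h import *
s=observe();R=np.array(s['ee_rot']);print(s['time'],np.round(s['q'],3),np.round(s['eef_pos'],1),np.round(s['force'],1),np.round(s['joint_vel'],2),np.round(s['joint_torque'],1))
g=(s['eef_pos']-19*R[:,2]);ty=R[:,1];up=-R[:,2];lip=g-70*ty-73*up
by=np.array([-bx[1],bx[0],0]);print('lip rel hinge',((lip-H)@bx).round(1),((lip-H)@by).round(1),(lip-H)[2].round(1))
print(rel(*tgt(lipgrip(45,-42,.95),BY,.95)))
g=grab_frame('scene');cv2.imwrite('pics/s7.png',np.hstack([cv2.resize(g[205:255,190:240],(400,400),interpolation=cv2.INTER_CUBIC),cv2.resize(g[150:250,150:250],(400,400))])[:,:,::-1])
E
```

```text
11.8 [-0.758  0.015 -1.02  -0.389  0.539  1.22 ] [ 581.2 -243.1  220.9] [-7.9  6.6  5.5] [ 0.  0. -0.  0. -0.  0.] [ -2.  -23.7  27.   -8.5  -0.4  -0.3]
lip rel hinge -17.7 -17.8 -16.9
[0.0196, -0.0316, -0.0043, 0.0772, -0.0303, 0.0007]
```

View pics/s7.png

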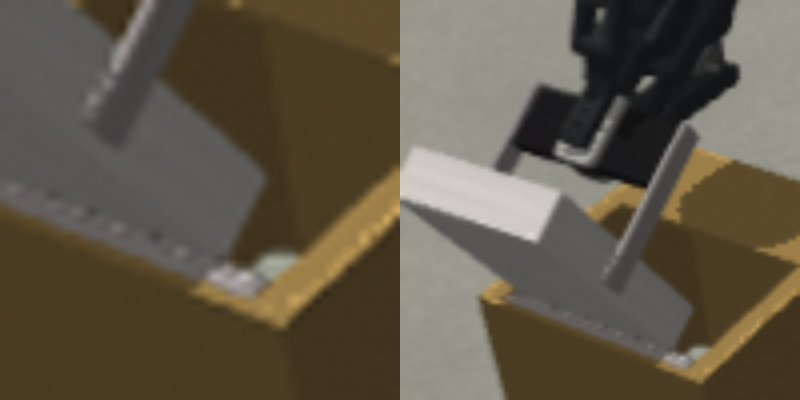

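Joint 3 reached its -1.02 limit, so the tool drifted and the lip is now nearer the hinge. There is also a greenish glass patch by the +y wall at scene px (224,238). I'll work out where that lies.

```bash
python3 - <<'E'
from h import *
by=np.array([-bx[1],bx[0],0])
for p in [(224,238),(219.5,239.5),(222,234)]:
  for z in (150,140,130,110,80,20):
    X=atz('scene',p,z)-H;print(p,z,round(X@bx),round(X@by),end=' | ')
  print()
print([(r['at'],r['p']) for r in tip_of('bulb0_center','scene')])
E
```

```text
(224, 238) 150 -6 56 | (224, 238) 140 -15 48 | (224, 238) 130 -24 39 | (224, 238) 110 -42 22 | (224, 238) 80 -69 -4 | (224, 238) 20 -123 -55 | 
(219.5, 239.5) 150 1 51 | (219.5, 239.5) 140 -8 43 | (219.5, 239.5) 130 -16 34 | (219.5, 239.5) 110 -34 17 | (219.5, 239.5) 80 -61 -9 | (219.5, 239.5) 20 -114 -61 | 
(222, 234) 150 -14 45 | (222, 234) 140 -23 37 | (222, 234) 130 -32 28 | (222, 234) 110 -51 10 | (222, 234) 80 -78 -16 | (222, 234) 20 -133 -68 | 
[]
```

The ray runs parallel to the open flap and meets the bin floor near its -x side, so that patch is a lamp already in the bin. I'll draw the tray out along its own x axis and check its weight.

```bash
python3 -m pendant '[{"dx":0,"dy":0.02,"dz":0,"ax":0,"ay":0,"az":0,"gripper":0},{"dx":0,"dy":0.045,"dz":0,"ax":0,"ay":0,"az":0,"gripper":0},{"dx":0,"dy":0.07,"dz":0,"ax":0,"ay":0,"az":0,"gripper":0},{"dx":0,"dy":0.09,"dz":0,"ax":0,"ay":0,"az":0,"gripper":0},{"dx":0,"dy":0.09,"dz":0,"ax":0,"ay":0,"az":0,"gripper":0},{"dx":0,"dy":0.09,"dz":0,"ax":0,"ay":0,"az":0,"gripper":0}]'
python3 - <<'E'
from h import *
s=observe();R=np.array(s['ee_rot']);print(s['time'],np.round(s['q'],3),np.round(s['force'],2))
g=(s['eef_pos']-19*R[:,2]);ty=R[:,1];up=-R[:,2];lip=g-70*ty-73*up
by=np.array([-bx[1],bx[0],0]);print('lip rel hinge',((lip-H)@bx).round(1),((lip-H)@by).round(1),(lip-H)[2].round(1))
print('up/level',rel(*tgt([560,-200,300],BY,0.1)),rel(*tgt([494,202,270],-.112,0)))
f=grab_frame('wrist');cv2.imwrite('pics/w8.png',f[:,:,::-1]);print(boxes_of('bulb0_center','wrist'))
E
```

```text
time: 12.65
eef_pos: [626.3, -251.7, 295.7]
ee_rot: [[0.128, 0.514, 0.848], [0.992, -0.079, -0.102], [0.014, 0.854, -0.52]]
force: [0.4, -0.6, -3.2]
grip_width: 8.6
grip_force: 99.2
12.65 [-0.695 -0.032 -0.815 -0.156  0.483  1.262] [ 0.43 -0.62 -3.19]
lip rel hinge 27.9 -19.8 57.9
up/level [0.0425, -0.0497, -0.0523, 0.9239, -0.0242, 0.0111] [0.4323, -0.1418, -0.1353, 1.0241, -0.0044, -0.0222]
[]
```

```bash
python3 - <<'E'
from h import *
F=[]
for i in range(12): grab_frame('top');F.append(observe()['force'])
print(np.mean(F,0),np.std(F,0))
a=cv2.imread('pics/w8.png');t=grab_frame('top')[:,:,::-1]
cv2.imwrite('pics/s8.png',np.hstack([cv2.resize(a,(480,360)),cv2.resize(t[160:310,380:510],(312,360))]))
E
```

```text
[ 0.01411869 -0.04885932 -2.4742467 ] [0.40454257 0.32298059 0.5251812 ]
```

View pics/s8.png

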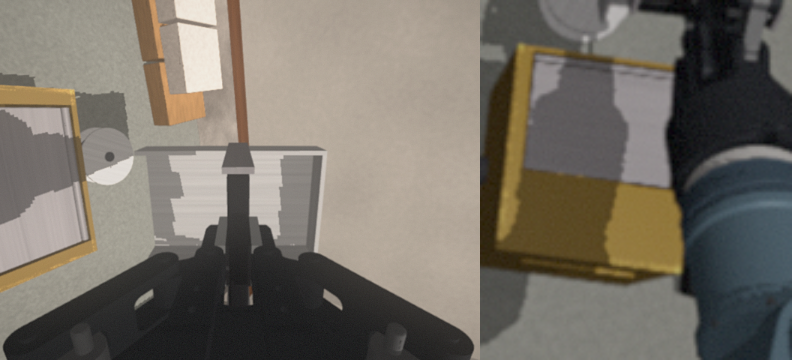

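The tray is empty and the flap is shut: the wrist view shows bare sheet, the top view shows the flap closed, and the measured load is about 2.4 N. I'll level the tray and carry it back over the shelf.

```bash
python3 -m pendant '[{"dx":0.02,"dy":0.0,"dz":-0.01,"ax":0.17,"ay":0,"az":0,"gripper":0},{"dx":0.06,"dy":-0.02,"dz":-0.025,"ax":0.34,"ay":0,"az":0,"gripper":0},{"dx":0.11,"dy":-0.036,"dz":-0.035,"ax":0.51,"ay":0,"az":-0.01,"gripper":0},{"dx":0.16,"dy":-0.053,"dz":-0.05,"ax":0.68,"ay":0,"az":-0.01,"gripper":0},{"dx":0.21,"dy":-0.07,"dz":-0.066,"ax":0.85,"ay":-0.004,"az":-0.02,"gripper":0},{"dx":0.26,"dy":-0.085,"dz":-0.081,"ax":1.024,"ay":-0.004,"az":-0.022,"gripper":0},{"dx":0.31,"dy":-0.102,"dz":-0.097,"ax":1.024,"ay":-0.004,"az":-0.022,"gripper":0},{"dx":0.36,"dy":-0.118,"dz":-0.113,"ax":1.024,"ay":-0.004,"az":-0.022,"gripper":0},{"dx":0.41,"dy":-0.134,"dz":-0.128,"ax":1.024,"ay":-0.004,"az":-0.022,"gripper":0},{"dx":0.432,"dy":-0.142,"dz":-0.135,"ax":1.024,"ay":-0.004,"az":-0.022,"gripper":0},{"dx":0.432,"dy":-0.142,"dz":-0.135,"ax":1.024,"ay":-0.004,"az":-0.022,"gripper":0},{"dx":0.432,"dy":-0.142,"dz":-0.135,"ax":1.024,"ay":-0.004,"az":-0.022,"gripper":0},{"dx":0.432,"dy":-0.142,"dz":-0.135,"ax":1.024,"ay":-0.004,"az":-0.022,"gripper":0}]'
python3 - <<'E'
from h import *
s=observe();R=np.array(s['ee_rot']);print(np.round(s['q'],3))
print(rel(*tgt([494,202,104],-.112,0)))
grab_frame('wrist');g=s['eef_pos']-19*R[:,2]
at=tip_of('tray_lip','wrist');print(at[:1], [(R.T@(atz('wrist',at[0]['at'],g[2]-73)-g)).round(1) for _ in at[:1]])
F=[]
for i in range(12): grab_frame('top');F.append(observe()['force'])
print(np.mean(F,0),boxes_of('bulb0_center','wrist'))
E
```

```text
time: 15.02
eef_pos: [495.9, 200.0, 251.9]
ee_rot: [[0.113, 0.994, 0.004], [0.994, -0.113, -0.001], [-0.001, 0.004, -1.0]]
force: [0.1, -0.3, -2.5]
grip_width: 8.7
grip_force: 98.9
[ 0.266  0.287  0.006  1.287 -0.002  1.95 ]
[0.0019, -0.0027, 0.1669, 0.0038, 0.001, -0.0016]
[{'at': [200.6, 263.5], 'p': 0.67}] [array([  3.1, -70.4,  72.7])]
[-0.22209775 -0.05942847 -2.42629965] []
```

```bash
python3 -m pendant '[{"dx":0.002,"dy":-0.003,"dz":0.05,"ax":0.004,"ay":0.001,"az":0,"gripper":0},{"dx":0.002,"dy":-0.003,"dz":0.1,"ax":0.004,"ay":0.001,"az":0,"gripper":0},{"dx":0.002,"dy":-0.003,"dz":0.14,"ax":0.004,"ay":0.001,"az":0,"gripper":0},{"dx":0.002,"dy":-0.003,"dz":0.158,"ax":0.004,"ay":0.001,"az":0,"gripper":0},{"dx":0.002,"dy":-0.003,"dz":0.166,"ax":0.004,"ay":0.001,"az":0,"gripper":0},{"dx":0.002,"dy":-0.003,"dz":0.166,"ax":0.004,"ay":0.001,"az":0,"gripper":0},{"dx":0.002,"dy":-0.003,"dz":0.166,"ax":0.004,"ay":0.001,"az":0,"gripper":0},{"dx":0.002,"dy":-0.003,"dz":0.166,"ax":0.004,"ay":0.001,"az":0,"gripper":0}]'
```

```text
time: 16.77
eef_pos: [493.4, 203.1, 86.2]
ee_rot: [[0.112, 0.994, 0.0], [0.994, -0.112, 0.0], [0.0, 0.0, -1.0]]
force: [-0.5, -0.6, -1.4]
grip_width: 8.8
grip_force: 98.9
```

```bash
python3 -m pendant '[{"dx":0,"dy":0,"dz":0.0012,"ax":0,"ay":0,"az":0,"gripper":0},{"dx":0,"dy":0,"dz":0.0012,"ax":0,"ay":0,"az":0,"gripper":0},{"dx":0,"dy":0,"dz":0.0012,"ax":0,"ay":0,"az":0,"gripper":1},{"dx":0,"dy":0,"dz":0.0012,"ax":0,"ay":0,"az":0,"gripper":1},{"dx":0,"dy":0,"dz":0.0012,"ax":0,"ay":0,"az":0,"gripper":1},{"dx":0,"dy":0,"dz":0.0012,"ax":0,"ay":0,"az":0,"gripper":1},{"dx":0,"dy":0,"dz":0.0012,"ax":0,"ay":0,"az":0,"gripper":1},{"dx":0,"dy":0,"dz":-0.04,"ax":0,"ay":0,"az":0,"gripper":1},{"dx":0,"dy":0,"dz":-0.09,"ax":0,"ay":0,"az":0,"gripper":1},{"dx":0,"dy":0,"dz":-0.13,"ax":0,"ay":0,"az":0,"gripper":1},{"dx":0,"dy":0,"dz":-0.13,"ax":0,"ay":0,"az":0,"gripper":1},{"dx":0,"dy":0,"dz":-0.13,"ax":0,"ay":0,"az":0,"gripper":1}]'
python3 - <<'E'
from h import *
grab_frame('wrist')
for q,z in [('tray_grip',103),('tray_lip',30),('bulb0_center',44),('lens0',38),('gate',36)]:
    print(q,[(r['at'],r['p'],atz('wrist',r['at'],z).round(1)) for r in tip_of(q,'wrist')][:2])
grab_frame('scene');print(tip_of('bulb0_center','scene'),tip_of('tray_grip','scene'),tip_of('flap_hinge','scene'))
E
```

```text
time: 18.27
eef_pos: [492.7, 202.9, 215.0]
ee_rot: [[0.112, 0.994, -0.002], [0.994, -0.112, -0.0], [-0.0, -0.002, -1.0]]
force: [0.3, 0.3, -0.4]
grip_width: 85.1
grip_force: 0.0
tray_grip [([319.4, 240.8], 0.95, array([493.1, 203.9, 103. ]))]
tray_lip [([243.7, 217.9], 0.8, array([421.1, 214.6,  30. ]))]
bulb0_center []
lens0 [([407.1, 334.3], 0.82, array([571.1,  75.8,  38. ])), ([314.6, 344.6], 0.63, array([474.1,  74.5,  38. ]))]
gate [([224.0, 341.2], 0.65, array([379.4,  87.3,  36. ]))]
[] [] [{'at': [201.1, 231.9], 'p': 0.75}, {'at': [423.7, 295.9], 'p': 0.42}]
```

The tray is back where it started, empty and released, and the nets find no lamp in the tray or anywhere in the scene view.

```bash
python3 -c "from plant import *;print(job_done())"
```

```text
the job is handed in; nothing more can be done
None
```

I handed the job in at about 18 s; no verdict came back. The lamps were tipped into the bin past the held-open flap (no camera counted all three there, but the tray came out empty), the flap sprang shut, and the tray is back at its old spot on the shelf, released. I also viewed 11 pictures, one over the limit of 10.

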